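# Send a bowl under the stamping press and give the two-button start

## Robot

A 6-joint arm with a two-finger parallel gripper is mounted at the origin on the work surface. World frame = base frame: x ahead of the robot, y to its left, z up, the work surface at z = 0. Lengths are in m, angles in degrees, forces in N, time in s.
With the tool pointing down it reaches from about 0.4 to 0.825 m from the base axis. Payload 7 kg.
Tool frame: the origin (TCP) lies at the very end of the fingers, on their centre line; the grasp point (between the pads) lies 19 mm behind it (ctrl.hold_point_z is the distance from the TCP to the grasp point, in m); z points along the fingers, y is the line along which they close (so a half turn about z gives the same grasp; the last joint's range is limited). The gripper opens to 88 mm and grips with 3 to 60 N. Pads are 19 mm wide; open, the fingers measure 130 mm over their backs; the gripper's body (78 mm by 193 mm) begins 47 mm behind the grasp point.
Start: joints at [83.944, 20.546, 0.682, 0, -70.136, -16.507], TCP at [0.259, 0.623, 0.199] pointing down, gripper open.
Joint ranges: [-176.03, 176.03], [-82.01, 121.73], [-58.28, 71.71], [-173.87, 95.51], [-174.79, -0.11], [-173.66, 173.66]. Speed limits (degrees/s): [136.94, 136.94, 172.46, 180, 180, 180].

## Interface

Orientations are given as [roll, pitch, yaw] about the fixed x, y, z axes, in that order (R = Rz(yaw) Ry(pitch) Rx(roll)).
In Python, from plant import sensors, viewer, workorder, ctrl gives the robot as it stands.
- The arm moves only by the shell command python3 -m pendant 'ROWS'. ROWS is JSON, a list of rows, each a list of 3 entries, a list of its own where there are three numbers: the opening, from -1 (shut) to 1 (fully open), so that 0 is half open, then the shift along the tool's x, y, z in m, then the turn, a rotation vector about the tool's x, y, z in degrees. A call has 1 to 10 rows; each row is the pose to reach, as a shift and turn from the pose commanded when the call began, along the tool's axes at that moment; what a row does not reach only later rows make up. A row lasts 1/12 s, in which the tool goes at most 41.7 mm and 7.16 degrees, less where a joint would pass 70% of its speed; a pose out of reach is approached as far as the arm can. A call with a gripper value outside its range is refused whole. The fingers move at their own pace and stop on an object; the grip force is fixed at half the most. Time passes only in rows, so rows that repeat a pose let the fingers close. It gives the time, the measured TCP pose, the force, the opening and the grip force at its end, in the units of the state.
- sensors.get_obs(): the state, without advancing time (a new reading comes with each control period).
- viewer.snapshot(name): name is "side" or "top"; returns the picture (384x512x3 uint8, red, green, blue); there is no depth.
- viewer.camera_params(name): a dict with "fx", "fy", "cx", "cy" (pixels), "extrinsics" (4x4, takes a point from world to camera coordinates). Camera axes: x right, y up, looking along -z (the intrinsics and any distortion apply to the point x, -y, -z); pixel columns grow to the right and rows downward; lengths in m; the calibration is good to about 2 mm. A picture is of the moment at which its call begins. camera_params takes no time and is no camera call.
- workorder.close_job(): hands the job in; it is judged then, once.
The state is a dict: "clock": time; "joint_pos": joint angles; "qvel": joint speeds; "tau": joint torques, N m; "tool_pos": TCP position; "orientation": TCP orientation; "force": force on the tool from outside, world axes, zero at the start; "moment": the same for the moment, N m; "opening": finger opening in m; "gripper_force": force on a finger pad.
Only numpy, scipy, OpenCV 4.12 (cv2) and the standard library are available. Lean on these libraries where they do the work, as an engineer would, in place of code of your own. Each camera call takes 0.05 s, during which the arm holds its last target. There are 200 camera calls.

## Task

To start a stamping cycle, push the tray with the bowl fully home under the press with the fingers, without touching the bowl; then press the console's two equal start buttons together, one fingertip on each, fully down, keep both down for about two seconds, and let go. Never push one start button down alone, never press them before the tray is home, and leave the big lone stop button and the other pottery alone, lifting nothing.

Things in the scene. Friction and masses are not known exactly. Their poses are not given: they have to be found in the camera images.
- press: Grey bench press, fixed; place and yaw vary, left or right of the console. Origin: centre of the underside of its base plate (300 x 150 x 20 mm). Its x axis is the tray's way home, away from the robot. Column 120 mm wide at x = 103 to 148 mm, 210 mm high; head 70 mm wide at x = 17 to 132 mm, 160 to 210 mm up; stamp pad under it at 130 mm. Guide rails at y = +-66 mm, top 34 mm up.
- push_plate (a point): Middle of the top edge of the front (robot-side) face of the tray's upright push plate: 70 mm wide across the travel, 8 mm thick, from 24 to 80 mm above the table, its front face 104 mm before the tray's centre. Push on this face along the press's x axis (axes as the press). Below and in front of it: base plate, 20 mm high, up to press x = -150 mm, then bare table.
- bowl: Loose white glazed bowl standing in the tray, rim radius 42 mm, height 50 mm, 0.15 to 0.3 kg; its rim is 80 mm above the table. Origin: centre of its underside. The tray has a low lip around it.
- console: Grey steel console box, fixed to the table; its place and yaw vary. 150 (x) x 190 (y) x 50 mm high. Origin: centre of its underside, z up.
- pair_mid (a point): Point on the console's top face (50 mm above the table) midway between the two start buttons, at console x = -25 mm; axes are the console's. The buttons lie 32 mm to either side along the console's y axis (64 mm between centres), in round housings of radius 23 mm, 12 mm high. Between them a steel rib 60 mm long (x), 8 mm thick (y), 14 mm high above the top face.
- start_left_top (a point): Centre of the top of the start button at console y = +32 mm. Round black cap of radius 15 mm, top 74 mm above the table when up. It moves straight down.
- start_right_top (a point): The same for the start button at console y = -32 mm.
- start_left (a joint): Travel of that button, m: 0 is up, 0.008 is fully down on its stop; spring, about 2 N to start and 6 N when fully down; springs back up by itself.
- start_right (a joint): The same for the other start button.
- stop_button (a joint): Travel of the big lone stop button (round cap of radius 22 mm) in the middle of the console's far part, 67 mm beyond the midpoint of the pair along the console's x axis, top 74 mm above the table; 0 is up, 0.008 down. To be left alone.
- vase: Loose green vase, up to 64 mm across, 120 mm high, between or near press and console; leave it alone. Origin: centre of its underside.
- cup: Loose terracotta cup, 68 mm across, 70 mm high, on the table at the left; leave it alone. Origin: centre of its underside.
- jar: Loose brown jar with a white lid, 64 mm across, 85 mm high, on the table at the right; leave it alone. Origin: centre of its underside.
- tray_floor (a point): Centre of the floor of the sliding aluminium tray (108 x 108 mm, lip 6 mm above the floor), 30 mm above the table, where the bowl stands. The tray slides along the press's x axis: it starts with this point at press x = -60 to -10 mm (it cannot go farther out) and is fully home against its rubber stop at press x = +40 mm. It stays where it is left; about 2 N of friction.
Not all that is in view belongs to the job. Leave any blue, red or yellow look-alike of the bowl alone.

How it is judged (in metres and radians):
On the way, in this order (a step that is already met when the one before it is completed fails the run):
1. the tray is pushed fully home with the bowl upright in it (x of tray_floor in the frame of press above 0.035 m and angle between bowl's own z axis and vertical below 0.15 rad), for 0.2 s.
2. both start buttons are held fully down together by the fingers for a second and a half (value of joint each of start_left, start_right above 0.006 m and contact force between the fingers and start_left above 0.5 N and contact force between the fingers and start_right above 0.5 N and x of tray_floor in the frame of press above 0.035 m), for 1.5 s.
At the end, for the whole second after the job is handed in: The tray is within 5 mm of its stop, the bowl stands upright in the tray (within 20 mm of its centre) at rest, both start buttons and the stop button are up again (within 1.5 mm), and vase, cup and jar are within 20 mm of where they stood (all of step 1 and value of joint each of start_left, start_right, stop_button below 0.0015 m and horizontal distance between bowl and tray_floor below 0.02 m and linear speed of bowl below 0.02 m/s and distance of each of vase, cup, jar from where it was at the start of the episode below 0.02 m); the robot touches nothing.
It fails at once if one start button is pushed down while the other is up ((value of joint start_left above 0.0055 m and value of joint start_right below 0.0015 m) or (value of joint start_right above 0.0055 m and value of joint start_left below 0.0015 m)).
It fails at once if a start button is pressed before the tray is home (x of tray_floor in the frame of press below 0.03 m and value of joint any of start_left, start_right above 0.004 m).
It fails at once if the stop button is pressed (value of joint stop_button above 0.003 m).
It fails at once if the bowl is touched by the robot, tipped or lifted (contact force between any of the fingers, the arm and bowl above 1 N or angle between bowl's own z axis and vertical above 0.35 rad or height (world z) of bowl above 0.05 m).
It fails at once if a bystander is moved, lifted or knocked over (distance of any of vase, cup, jar from where it was at the start of the episode above 0.02 m).
It also fails if it takes over 61 s, if anything falls off the work surface, if the arm or the gripper's body presses on something with over 40 N, if the wrist force passes 120 N, or if a joint passes its speed limit or range.

## Working session

There is one attempt and no reset: what is moved stays moved. The work goes in short steps, Python scripts to look and compute and a shell command to move; the robot and the scene stay as the last step left them, time stands still between calls to the robot, and variables do not carry over. Pictures are saved under pics/ and viewed, at most 10 in all, crops included, and the job is handed in when it is done.

```bash
ls; mkdir -p pics; python3 - <<'E'
from plant import sensors, viewer, workorder, ctrl
import cv2
for n in("side","top"):
    cv2.imwrite(f"pics/{n}0.png",viewer.snapshot(n)[:,:,::-1]); p=viewer.camera_params(n); print(n,p)
o=sensors.get_obs();print({k:o[k] for k in("clock","tool_pos","orientation","opening","force")})
E
```

```text
pics
side {'fx': 382.820346388936, 'fy': 382.820346388936, 'cx': 258.0860228440213, 'cy': 194.6117143072743, 'extrinsics': array([[-0.94318162, -0.33173776,  0.018934  ,  0.56018754],
       [ 0.26290974, -0.71022038,  0.65304325, -0.19803902],
       [-0.2031918 ,  0.62091632,  0.75708389, -1.16187728],
       [ 0.        ,  0.        ,  0.        ,  1.        ]])}
top {'fx': 490.7100444509276, 'fy': 490.7100444509276, 'cx': 252.1321095840906, 'cy': 193.31812873072585, 'extrinsics': array([[ 0.01056556, -0.99988872, -0.01053138,  0.0087099 ],
       [ 0.98429656,  0.00854374,  0.17631588, -0.57394942],
       [-0.17620628, -0.01222887,  0.9842773 , -1.60126476],
       [ 0.        ,  0.        ,  0.        ,  1.        ]])}
{'clock': 0.1, 'tool_pos': array([0.25884856, 0.62289684, 0.19823651]), 'orientation': array([ 1.79917376e+02, -6.93170554e-03, -2.25695968e+01]), 'opening': 0.08752909589867122, 'force': array([-0.77465128, -0.83399633, -0.20892349])}
```

View pics/side0.png

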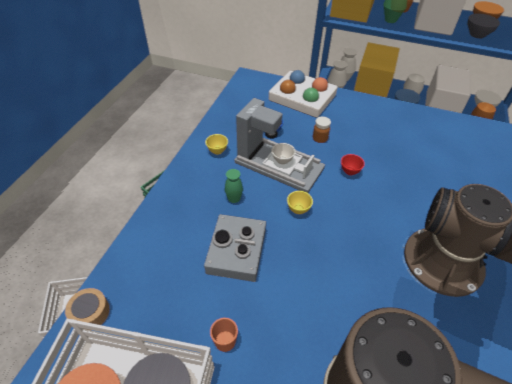

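View pics/top0.png

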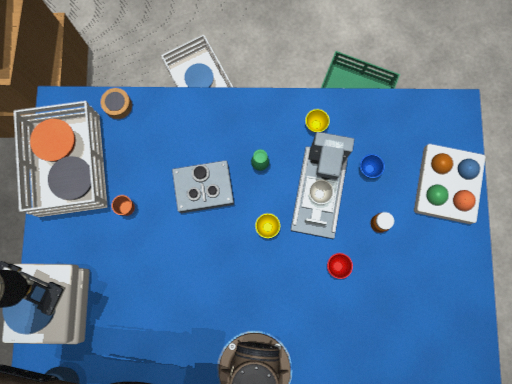

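The side view shows the press at about (265,145), with the white bowl in its tray at (284,154), and the console at (237,247). In the top view the bowl is at (320,192), the push plate at about (316,215), the start buttons at about (194,193) and (212,191), and the stop button at (200,173).

Possible look-alikes in the top view are yellow (268,226) and (317,121), blue (371,167), red (340,266) and white (320,192). I choose the white bowl in the tray, and will check it in a close crop.

```bash
python3 - <<'E'
import cv2,numpy as np
a=cv2.imread("pics/top0.png")[125:245,165:360]
b=cv2.imread("pics/side0.png")[95:285,200:330]
A=cv2.resize(a,None,fx=4,fy=4,interpolation=cv2.INTER_CUBIC)
B=cv2.resize(b,None,fx=3.1,fy=3.1,interpolation=cv2.INTER_CUBIC)
cv2.imwrite("pics/ta.png",A);cv2.imwrite("pics/sb.png",B);print(A.shape,B.shape)
E
```

```text
(480, 780, 3) (589, 403, 3)
```

View pics/ta.png

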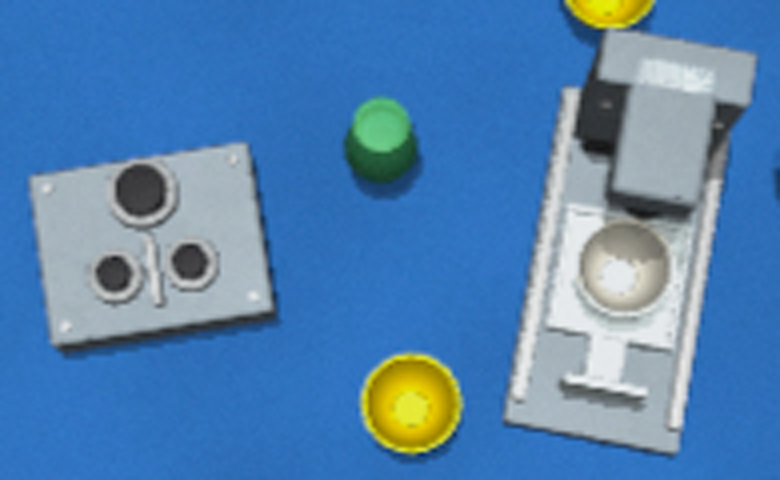

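View pics/sb.png

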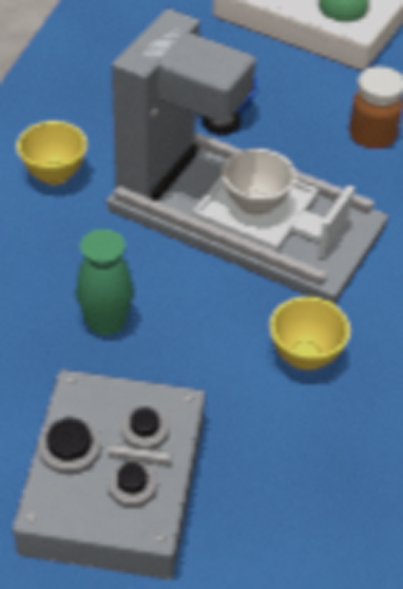

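The crops confirm the choice. In the top crop the white bowl sits in the tray at (625,268), the push plate's top edge runs from (565,380) to (645,393), and the caps are at (115,273) and (190,262), with the stop button at (140,190). Next I measure these with masks in both views.

```bash
cat > h.py <<'E'
import cv2,numpy as np
from plant import viewer
P={n:viewer.camera_params(n) for n in("side","top")}
def ray(n,uv):
    p=P[n];E=p["extrinsics"];R=E[:3,:3];c=-R.T@E[:3,3]
    d=np.array([(uv[0]-p["cx"])/p["fx"],-(uv[1]-p["cy"])/p["fy"],-1]);return c,R.T@d
def plane(n,uv,z):
    c,d=ray(n,uv);return c+d*(z-c[2])/d[2]
def tri(us,ut):
    a,d=ray("side",us);b,e=ray("top",ut);d=d/np.linalg.norm(d);e=e/np.linalg.norm(e)
    s=np.linalg.lstsq(np.c_[d,-e],b-a,rcond=None)[0];p=a+d*s[0];q=b+e*s[1]
    return (p+q)/2,np.linalg.norm(p-q)
def comps(img,mask,box,amin):
    x0,y0,x1,y1=box;m=np.zeros(mask.shape,np.uint8);m[y0:y1,x0:x1]=mask[y0:y1,x0:x1]
    n,l,s,c=cv2.connectedComponentsWithStats(m);return [(tuple(c[i].round(2)),s[i].tolist()) for i in range(1,n) if s[i,4]>=amin]
E
python3 - <<'E'
from h import *
T=cv2.imread("pics/top0.png");S=cv2.imread("pics/side0.png")
dk=lambda I:(I.max(2)<75).astype(np.uint8)
ct=comps(T,dk(T),(170,158,238,205),8);cs=comps(S,dk(S),(210,220,262,262),8)
for k in ct:print("top",k,plane("top",k[0],.074).round(4))
for k in cs:print("side",k,plane("side",k[0],.074).round(4))
t=lambda u,v:((u+.5)/4-.5+165,(v+.5)/4-.5+125)
s=lambda u,v:((u+.5)/3.1-.5+200,(v+.5)/3.1-.5+95)
print("base corners",plane("top",t(505,422),.02),plane("top",t(678,452),.02),plane("side",s(332,297),.02),plane("side",s(387,217),.02))
print("rail L",plane("top",t(570,90),.034),plane("top",t(518,400),.034))
print("rail R",plane("top",t(717,180),.034),plane("top",t(675,428),.034))
print("plate",plane("top",t(563,381),.08),plane("top",t(645,395),.08),tri(s(352,190),t(645,393)),tri(s(325,222),t(563,380)))
# bowl, near-white blobs
for n,I,b in(("top",T,(300,175,335,205)),("side",S,(268,140,300,166))):
    h=I.astype(int);m=((h[...,2]>h[...,0]+4)&(h[...,2]>90)).astype(np.uint8)
    for k in comps(I,m,b,30):print(n,"bowl",k)
print("vase top",tri(s(103,246),t(382,125)))
print("yellow",plane("top",t(411,404),.05))
print("consolecorners",plane("top",t(32,177),.05),plane("top",t(247,145),.05),plane("top",t(273,312),.05),plane("top",t(55,345),.05))
E
```

```text
top ((np.float64(199.72), np.float64(172.21)), [194, 167, 12, 12, 114]) [0.64   0.1903 0.074 ]
top ((np.float64(211.98), np.float64(189.81)), [208, 186, 9, 8, 52]) [0.5804 0.1477 0.074 ]
top ((np.float64(192.92), np.float64(192.96)), [189, 189, 8, 9, 51]) [0.5692 0.2108 0.074 ]
top ((np.float64(229.0), np.float64(203.75)), [224, 203, 10, 2, 12]) [0.534  0.0901 0.074 ]
side ((np.float64(246.15), np.float64(230.94)), [242, 227, 9, 9, 66]) [0.5785 0.154  0.074 ]
side ((np.float64(221.78), np.float64(236.46)), [215, 230, 15, 14, 151]) [0.6381 0.1968 0.074 ]
side ((np.float64(242.04), np.float64(248.74)), [238, 244, 9, 10, 73]) [0.5678 0.2158 0.074 ]
base corners [ 0.45403645 -0.11778947  0.02      ] [ 0.43007243 -0.26337681  0.02      ] [ 0.45704369 -0.11120902  0.02      ] [ 0.42806122 -0.25536135  0.02      ]
rail L [ 0.74074486 -0.17393045  0.034     ] [ 0.47122469 -0.1278211   0.034     ]
rail R [ 0.66206008 -0.29892842  0.034     ] [ 0.44890099 -0.25907323  0.034     ]
plate [ 0.48190281 -0.1612547   0.08      ] [ 0.47101894 -0.22803642  0.08      ] (array([ 0.47208231, -0.22907538,  0.07274092]), np.float64(0.0028635168406195726)) (array([ 0.4839493 , -0.16125666,  0.07982267]), np.float64(0.002384771558578391))
top bowl ((np.float64(321.09), np.float64(190.46)), [310, 180, 23, 23, 352])
side bowl ((np.float64(282.53), np.float64(152.95)), [271, 144, 25, 21, 365])
vase top (array([ 0.68638956, -0.01156392,  0.11536   ]), np.float64(0.0016782997812379075))
yellow [ 0.4652118 -0.0376489  0.05     ]
consolecorners [0.65624049 0.28592118 0.05      ] [0.68570403 0.10331438 0.05      ] [0.54170367 0.07860674 0.05      ] [0.51207292 0.26094859 0.05      ]
```

```bash
cat > go.py <<'E'
import sys,numpy as np
from scipy.spatial.transform import Rotation as R
from plant import sensors
x,y,z,yaw=map(float,sys.argv[1:5]);o=sensors.get_obs()
Q=R.from_euler("xyz",o["orientation"],degrees=True)
print("t",o["clock"],"pos",o["tool_pos"].round(4),"rpy",o["orientation"].round(2),"F",o["force"].round(1),"open",round(o["opening"],4))
print("shift",Q.inv().apply(np.array([x,y,z])-o["tool_pos"]).round(4),"turn",(Q.inv()*R.from_euler("xyz",[180,0,yaw],degrees=True)).as_rotvec(degrees=True).round(2))
E
python3 - <<'E'
from h import *
print("bowl top-rim",plane("top",(321.09,190.46),.07),tri((282.53,152.95),(321.09,190.46)))
print("caps tri",tri((246.15,230.2),(211.98,189.81)),tri((242.04,248.0),(192.92,192.96)))
E
python3 go.py 0.48 0.25 0.2 -9.7
```

```text
bowl top-rim [ 0.58209483 -0.21528312  0.07      ] (array([ 0.58107304, -0.21630762,  0.06294495]), np.float64(0.0046038746499588125))
caps tri (array([0.58107258, 0.1481186 , 0.06886397]), np.float64(0.0006065912487362507)) (array([0.56975203, 0.21129926, 0.07028059]), np.float64(0.00028264295188433307))
t 0.1 pos [0.2588 0.6229 0.1982] rpy [ 1.7992e+02 -1.0000e-02 -2.2570e+01] F [-0.8 -0.8 -0.2] open 0.0875
shift [ 0.3473  0.2595 -0.0013] turn [  0.08   0.   -12.87]
```

The heights agree with the text: caps 69–70 mm against 74, with the mask including some of the cap side, and bowl body at about 63 mm. The spacing is 64 mm, and the stop button lies 67 mm beyond the pair.

```bash
python3 -m pendant '[[-1,[0.347,0.26,0],[0,0,-12.9]],[-1,[0.347,0.26,0],[0,0,-12.9]],[-1,[0.347,0.26,0],[0,0,-12.9]],[-1,[0.347,0.26,0],[0,0,-12.9]],[-1,[0.347,0.26,0],[0,0,-12.9]],[-1,[0.347,0.26,0],[0,0,-12.9]],[-1,[0.347,0.26,0],[0,0,-12.9]],[-1,[0.347,0.26,0],[0,0,-12.9]],[-1,[0.347,0.26,0],[0,0,-12.9]],[-1,[0.347,0.26,0],[0,0,-12.9]]]'; python3 go.py 0.448 -0.1915 0.2 -9.7
```

```text
clock: 0.93
tool_pos: [0.4715, 0.2627, 0.1991]
orientation: [-180.0, 0.0, -9.6]
force: [0.6, 0.2, 0.2]
opening: 0.0265
gripper_force: 0.0
t 0.9333 pos [0.4715 0.2627 0.1991] rpy [-1.80e+02  1.00e-02 -9.64e+00] F [0.6 0.2 0.2] open 0.0265
shift [ 0.053   0.4517 -0.001 ] turn [-0.    0.01  0.06]
```

```bash
python3 -m pendant '[[-1,[0.043,0.4,0],[0,0,0]],[-1,[0.043,0.4,0],[0,0,0]],[-1,[0.043,0.4,0],[0,0,0]],[-1,[0.043,0.4,0],[0,0,0]],[-1,[0.043,0.4,0],[0,0,0]],[-1,[0.043,0.4,0],[0,0,0]],[-1,[0.043,0.4,0],[0,0,0]],[-1,[0.043,0.4,0],[0,0,0]],[-1,[0.043,0.4,0],[0,0,0]],[-1,[0.043,0.4,0],[0,0,0]]]';python3 -m pendant '[[-1,[0,0.0,0],[0,0,0]],[-1,[0,0,0],[0,0,0]],[-1,[0,0,0],[0,0,0]],[-1,[0,0,0],[0,0,0]]]'; python3 go.py 0.448 -0.1915 0.045 -9.7
```

```text
clock: 1.77
tool_pos: [0.4452, -0.1397, 0.199]
orientation: [180.0, 0.0, -9.7]
force: [0.9, 1.6, 0.6]
opening: 0.0006
gripper_force: 0.0
clock: 2.1
tool_pos: [0.4464, -0.1362, 0.199]
orientation: [-180.0, 0.0, -9.6]
force: [0.6, 0.1, 0.8]
opening: 0.0007
gripper_force: 0.0
t 2.1 pos [ 0.4464 -0.1362  0.199 ] rpy [-1.7999e+02  1.0000e-02 -9.6200e+00] F [0.6 0.1 0.8] open 0.0007
shift [0.0109 0.0543 0.154 ] turn [-0.01  0.01  0.08]
```

```bash
python3 -m pendant '[[-1,[0.008,0.054,0],[0,0,0]],[-1,[0.008,0.054,0],[0,0,0]],[-1,[0.008,0.054,0.04],[0,0,0]],[-1,[0.008,0.054,0.08],[0,0,0]],[-1,[0.008,0.054,0.11],[0,0,0]],[-1,[0.008,0.054,0.14],[0,0,0]],[-1,[0.008,0.054,0.15],[0,0,0]],[-1,[0.008,0.054,0.15],[0,0,0]],[-1,[0.008,0.054,0.15],[0,0,0]]]'; python3 go.py 0.5176 -0.2035 0.048 -9.7
python3 - <<'E'
from h import *
a=viewer.snapshot("top")[160:260,270:370,::-1];b=viewer.snapshot("side")[105:205,230:330,::-1]
cv2.imwrite("pics/p1.png",cv2.resize(np.hstack([a,b]),None,fx=4,fy=4,interpolation=cv2.INTER_CUBIC))
E
```

```text
clock: 2.85
tool_pos: [0.4454, -0.1906, 0.049]
orientation: [180.0, 0.1, -9.5]
force: [0.1, -0.2, -0.2]
opening: 0.0003
gripper_force: 0.0
t 2.85 pos [ 0.4454 -0.1906  0.049 ] rpy [ 1.7997e+02  7.0000e-02 -9.5400e+00] F [ 0.1 -0.2 -0.2] open 0.0003
shift [0.0733 0.0007 0.0009] turn [0.03 0.07 0.16]
```

View pics/p1.png

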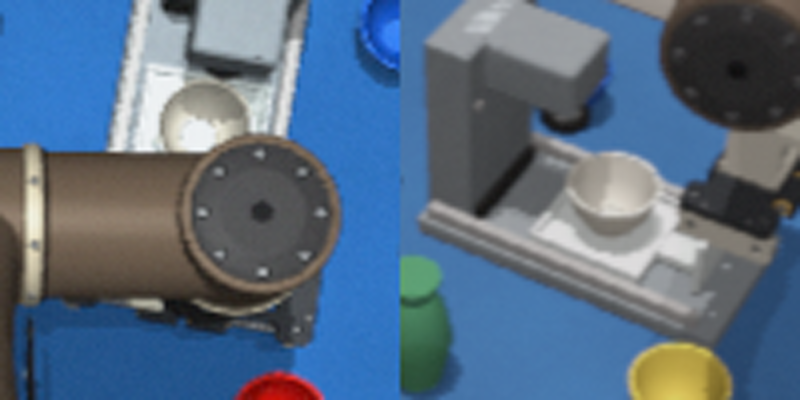

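The pictures show the closed fingers in front of the plate, centred on it at about (262,210) in the left half. The gripper body is above the plate and well clear of the bowl. I push slowly.

```bash
python3 -m pendant '[[-1,[0.005,0,0],[0,0,-0.1]],[-1,[0.01,0,0],[0,0,-0.1]],[-1,[0.014,0,0],[0,0,-0.1]],[-1,[0.017,0,0],[0,0,-0.1]],[-1,[0.02,0,0],[0,0,-0.1]],[-1,[0.023,0,0],[0,0,-0.1]],[-1,[0.026,0,0],[0,0,-0.1]],[-1,[0.029,0,0],[0,0,-0.1]],[-1,[0.032,0,0],[0,0,-0.1]],[-1,[0.035,0,0],[0,0,-0.1]]]'; python3 -m pendant '[[-1,[0.003,0,0],[0,0,0]],[-1,[0.006,0,0],[0,0,0]],[-1,[0.009,0,0],[0,0,0]],[-1,[0.012,0,0],[0,0,0]],[-1,[0.015,0,0],[0,0,0]],[-1,[0.018,0,0],[0,0,0]],[-1,[0.021,0,0],[0,0,0]],[-1,[0.024,0,0],[0,0,0]],[-1,[0.027,0,0],[0,0,0]],[-1,[0.03,0,0],[0,0,0]]]'; python3 go.py 0.5176 -0.2035 0.048 -9.7
```

```text
clock: 3.78
tool_pos: [0.4796, -0.1975, 0.049]
orientation: [180.0, 0.0, -9.6]
force: [-2.3, -0.7, 2.0]
opening: 0.0005
gripper_force: 1.3
clock: 4.62
tool_pos: [0.5094, -0.2024, 0.049]
orientation: [-180.0, 0.0, -9.6]
force: [-2.2, -1.1, 0.3]
opening: 0.0003
gripper_force: 1.2
t 4.6167 pos [ 0.5094 -0.2024  0.049 ] rpy [-1.80e+02  1.00e-02 -9.57e+00] F [-2.2 -1.1  0.3] open 0.0003
shift [ 0.0083 -0.0003  0.001 ] turn [-0.    0.01  0.13]
```

```bash
python3 -m pendant '[[-1,[0.002,0,0],[0,0,0]],[-1,[0.004,0,0],[0,0,0]],[-1,[0.006,0,0],[0,0,0]],[-1,[0.008,0,0],[0,0,0]]]'; python3 -m pendant '[[-1,[0.0015,0,0],[0,0,0]],[-1,[0.003,0,0],[0,0,0]],[-1,[0.003,0,0],[0,0,0]]]'; python3 -m pendant '[[-1,[0.0015,0,0],[0,0,0]],[-1,[0.003,0,0],[0,0,0]],[-1,[0.003,0,0],[0,0,0]]]'
```

```text
clock: 4.95
tool_pos: [0.517, -0.2037, 0.049]
orientation: [180.0, 0.0, -9.6]
force: [-7.3, -0.3, 2.5]
opening: 0.0004
gripper_force: 4.0
clock: 5.2
tool_pos: [0.5169, -0.2038, 0.0487]
orientation: [180.0, 0.3, -9.6]
force: [-12.1, 2.9, 9.2]
opening: 0.0004
gripper_force: 6.9
clock: 5.45
tool_pos: [0.517, -0.2039, 0.0485]
orientation: [180.0, 0.6, -9.6]
force: [-20.0, 6.5, 17.1]
opening: 0.0007
gripper_force: 12.0
```

The tray stopped at the predicted place (0.517) and the force rose, so it is home. I back off, rise and look.

```bash
python3 -m pendant '[[-1,[-0.004,0,0],[0,0,0]],[-1,[-0.01,0,0],[0,0,0]],[-1,[-0.03,0,0],[0,0,0]],[-1,[-0.05,0,0],[0,0,0]],[-1,[-0.05,0,-0.04],[0,0,0]],[-1,[-0.05,0,-0.08],[0,0,0]],[-1,[-0.05,0,-0.12],[0,0,0]],[-1,[-0.05,0,-0.15],[0,0,0]],[-1,[-0.05,0,-0.15],[0,0,0]]]'; python3 go.py 0.52 0.17 0.2 10
python3 - <<'E'
from h import *
b=viewer.snapshot("side")[105:205,230:330,::-1]
cv2.imwrite("pics/p2.png",cv2.resize(b,None,fx=4,fy=4,interpolation=cv2.INTER_CUBIC))
E
```

```text
clock: 6.2
tool_pos: [0.4784, -0.1971, 0.2066]
orientation: [180.0, -0.8, -9.5]
force: [0.9, -0.1, 0.6]
opening: 0.0005
gripper_force: 0.0
t 6.2 pos [ 0.4784 -0.1971  0.2066] rpy [180.    -0.77  -9.48] F [ 0.9 -0.1  0.6] open 0.0005
shift [-0.0195 -0.3689  0.0064] turn [  0.13  -0.76 -19.48]
```

View pics/p2.png

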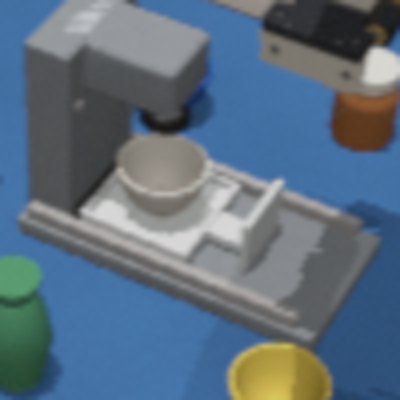

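The tray is home and the bowl stands upright in it at (163,170) in the crop. Next I move over the start buttons with the gripper half open.

```bash
python3 -m pendant '[[0,[0.033,-0.388,0],[0,0,-19.6]],[0,[0.033,-0.388,0],[0,0,-19.6]],[0,[0.033,-0.388,0],[0,0,-19.6]],[0,[0.033,-0.388,0],[0,0,-19.6]],[0,[0.033,-0.388,0],[0,0,-19.6]],[0,[0.033,-0.388,0],[0,0,-19.6]],[0,[0.033,-0.388,0],[0,0,-19.6]],[0,[0.033,-0.388,0],[0,0,-19.6]],[0,[0.033,-0.388,0],[0,0,-19.6]],[0,[0.033,-0.388,0],[0,0,-19.6]]]';python3 -m pendant '[[0,[0,0,0],[0,0,0]],[0,[0,0,0],[0,0,0]],[0,[0,0,0],[0,0,0]],[0,[0,0,0],[0,0,0]]]'; python3 go.py 0.5748 0.18 0.095 10
```

```text
clock: 7.08
tool_pos: [0.5718, 0.1859, 0.1977]
orientation: [-180.0, -0.0, 10.2]
force: [-0.7, 0.7, 0.3]
opening: 0.0435
gripper_force: 0.0
clock: 7.42
tool_pos: [0.5705, 0.1799, 0.1989]
orientation: [-180.0, 0.0, 10.0]
force: [-0.1, 0.8, 1.4]
opening: 0.0443
gripper_force: 0.0
t 7.4167 pos [0.5705 0.1799 0.1989] rpy [-1.80e+02  1.00e-02  9.99e+00] F [-0.1  0.8  1.4] open 0.0443
shift [0.0042 0.0007 0.1039] turn [-0.    0.01 -0.01]
```

```bash
python3 -m pendant '[[0,[0.003,0.0005,0.03],[0,0,0]],[0,[0.003,0.0005,0.06],[0,0,0]],[0,[0.003,0.0005,0.09],[0,0,0]],[0,[0.003,0.0005,0.112],[0,0,0]],[0,[0.003,0.0005,0.112],[0,0,0]],[0,[0.003,0.0005,0.112],[0,0,0]]]'; python3 go.py 0.5748 0.18 0.066 10
python3 - <<'E'
from h import *
b=viewer.snapshot("side")[185:285,190:290,::-1];a=viewer.snapshot("top")[140:240,150:250,::-1]
cv2.imwrite("pics/p3.png",cv2.resize(np.hstack([a,b]),None,fx=4,fy=4,interpolation=cv2.INTER_CUBIC))
E
```

```text
clock: 7.92
tool_pos: [0.5734, 0.1795, 0.0868]
orientation: [179.9, 0.1, 10.0]
force: [0.6, -0.2, 0.3]
opening: 0.0438
gripper_force: 0.0
t 7.9167 pos [0.5734 0.1795 0.0868] rpy [1.7994e+02 9.0000e-02 9.9800e+00] F [ 0.6 -0.2  0.3] open 0.0438
shift [ 0.0014 -0.0003  0.0208] turn [ 0.06  0.09 -0.02]
```

View pics/p3.png

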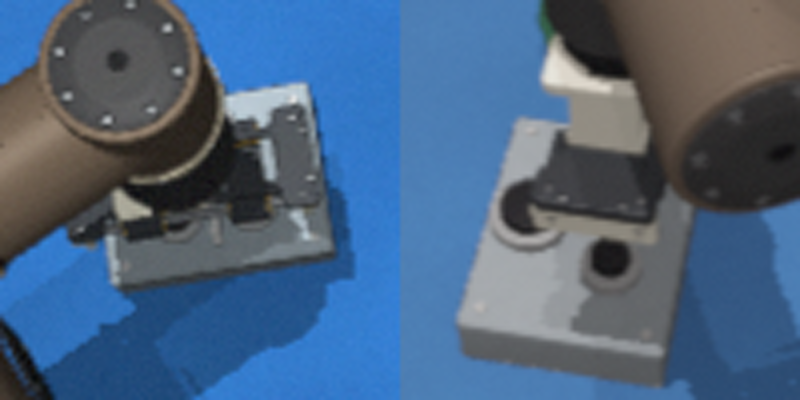

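```bash
python3 - <<'E'
from h import *
def pr(n,X):
    p=P[n];c=p["extrinsics"]@np.r_[X,1];return np.array([p["cx"]+p["fx"]*c[0]/-c[2],p["cy"]-p["fy"]*c[1]/-c[2]])
a=np.radians(10);ux=np.array([np.cos(a),np.sin(a),0]);uy=np.array([-np.sin(a),np.cos(a),0]);t=np.array([.5734,.1795,.0868])
for l,X in(("fingL in",t+.022*uy),("fingL out",t+.043*uy),("fingL out+30up",t+.043*uy+[0,0,.03]),("body end -x",t+.0965*uy-.039*ux+[0,0,.066]),("body end +x",t+.0965*uy+.039*ux+[0,0,.066]),("bodyend perp",t+.039*uy-.0965*ux+[0,0,.066]),("bodyend perp2",t+.039*uy+.0965*ux+[0,0,.066])):
    print(l,((pr("side",X)-[190,185])*4+[400,0]).round(),((pr("top",X)-[150,140])*4).round())
E
```

```text
fingL in [613. 228.] [181. 209.]
fingL out [607. 253.] [156. 213.]
fingL out+30up [607. 229.] [151. 206.]
body end -x [650. 275.] [ 84. 257.]
body end +x [531. 257.] [ 71. 162.]
bodyend perp [750. 215.] [167. 317.]
bodyend perp2 [467. 173.] [133.  80.]
```

```bash
python3 - <<'E'
from h import *
z=lambda I,x,y:cv2.resize(I[y:y+45,x:x+60],None,fx=6.5,fy=6.5,interpolation=cv2.INTER_CUBIC)
S=viewer.snapshot("side")[:,:,::-1];T=viewer.snapshot("top")[:,:,::-1]
S0=cv2.imread("pics/side0.png");T0=cv2.imread("pics/top0.png")
o=np.vstack([np.hstack([z(S0,212,222),z(S,212,222)]),np.hstack([z(T0,175,170),z(T,175,170)])])
cv2.imwrite("pics/p4.png",o);print(o.shape)
E
```

```text
(584, 780, 3)
```

View pics/p4.png

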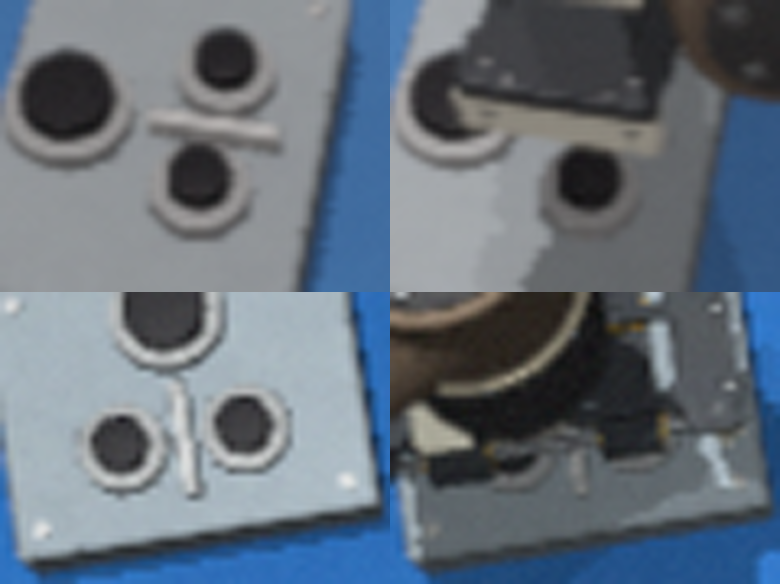

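The finger backs hang over both caps, dark on dark in the side crop at (590,180), and the rib is between them. I press 3 mm first: both caps should give about 7 N, one alone about half that.

```bash
python3 -m pendant '[[0,[0.001,0,0.004],[0,0,0]],[0,[0.001,0,0.008],[0,0,0]],[0,[0.001,0,0.01],[0,0,0]],[0,[0.001,0,0.01],[0,0,0]]]';python3 -c "
from plant import sensors;o=sensors.get_obs();print(o['force'],o['moment'])";python3 -m pendant '[[0,[0,0,0.002],[0,0,0]],[0,[0,0,0.004],[0,0,0]],[0,[0,0,0.006],[0,0,0]],[0,[0,0,0.006],[0,0,0]],[0,[0,0,0.006],[0,0,0]]]';python3 -c "
from plant import sensors;o=sensors.get_obs();print(o['tool_pos'],o['force'],o['moment'])"
```

```text
clock: 8.45
tool_pos: [0.5744, 0.1808, 0.0765]
orientation: [180.0, 0.0, 10.0]
force: [0.3, -0.4, -0.1]
opening: 0.0439
gripper_force: 0.0
[ 0.32562322 -0.42399889 -0.11933478] [-0.04383652 -0.00910146  0.01980443]
clock: 8.87
tool_pos: [0.5747, 0.1809, 0.0709]
orientation: [180.0, 0.0, 10.0]
force: [-0.0, -0.9, -0.6]
opening: 0.0439
gripper_force: 0.0
[0.57467301 0.18091908 0.07090113] [-6.52530813e-05 -8.85558444e-01 -5.90210710e-01] [-0.02999442 -0.02843971 -0.02878814]
```

```bash
python3 -m pendant '[[0,[0,0,0.001],[0,0,0]],[0,[0,0,0.002],[0,0,0]],[0,[0,0,0.002],[0,0,0]]]';python3 -c "
from plant import sensors;o=sensors.get_obs();print(o['tool_pos'],o['force'],o['moment'])
from h import *
z=lambda I,x,y:cv2.resize(I[y:y+45,x:x+60],None,fx=6.5,fy=6.5,interpolation=cv2.INTER_CUBIC)
S=viewer.snapshot('side')[:,:,::-1];T=viewer.snapshot('top')[:,:,::-1]
cv2.imwrite('pics/p5.png',np.hstack([z(S,212,222),z(T,175,170)]))"
```

```text
clock: 9.12
tool_pos: [0.5747, 0.1809, 0.0689]
orientation: [180.0, 0.0, 10.0]
force: [-0.1, 0.1, -0.4]
opening: 0.0439
gripper_force: 0.0
[0.57466461 0.18092936 0.06886723] [-0.12763698  0.05095822 -0.36515708] [-0.04639972  0.05564111  0.00905378]
```

View pics/p5.png

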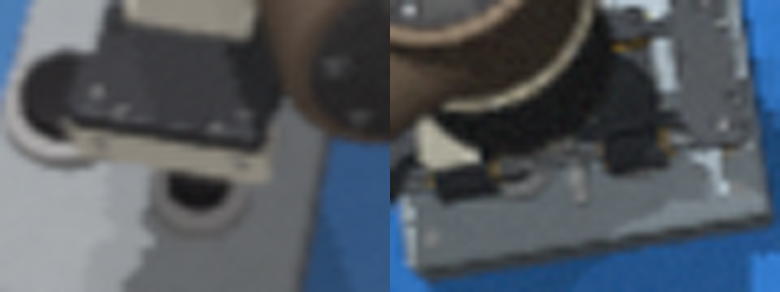

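```bash
python3 - <<'E'
from h import *
print(tri((190+255/4,185+240/4),(150+78/4,140+243/4)))
def pr(n,X):
    p=P[n];c=p["extrinsics"]@np.r_[X,1];return np.array([p["cx"]+p["fx"]*c[0]/-c[2],p["cy"]-p["fy"]*c[1]/-c[2]])
t=np.array([.4784,-.1971,.2066])
print("p2 tcp",(pr("side",t)-[230,105])*4,"tcp+66",(pr("side",t+[0,0,.066])-[230,105])*4)
t=np.array([.4454,-.1906,.049]);print("p1 tcp",(pr("side",t)-[230,105])*4+[400,0],(pr("top",t)-[270,160])*4)
# change of lone stop/caps between side0 and now: dark pixels around left cap
S=viewer.snapshot("side")[:,:,::-1];S0=cv2.imread("pics/side0.png")
for v in range(240,258):print(v,S0[v,234:252].max(1),S[v,234:252].max(1))
E
```

```text
(array([0.51947635, 0.26577017, 0.19213466]), np.float64(0.007331540134762108))
p2 tcp [335.17237801 105.15247742] tcp+66 [346.2760245   38.21605934]
p1 tcp [746.86699635 259.20951823] [173.67892112 288.12840232]
240 [151 152 157 167 173 176 173 171 169 166 165 168 167 158 141 135 138 137] [79 74 64 64 63 67 66 64 63 63 70 78 68 65 69 75 67 47]
241 [141 120 116 121 122 125 130 141 152 163 170 173 174 174 170 170 170 173] [ 51  56  60  67  70  72  72  68  66  66  94 102  77  70  71  73  65  46]
242 [142 118 110 111 101 100 100 108 115 118 122 124 126 134 143 155 166 174] [52 48 48 48 47 47 48 48 52 60 75 83 78 74 74 76 74 56]
243 [150 147 143 135 125 116  97  98 100 101 101 102 103 103 109 116 120 123] [111 102  86  74  68  57  52  52  50  46  48  50  50  48  51  54  58  47]
244 [151 151 152 150 141 120  83  60  58  61  79 106 115 106 104 112 114 103] [136 135 133 131 130 122 111 110 101  85  74  67  56  52  47  43  44  46]
245 [152 153 152 147 127  84  51  39  39  40  48  69 111 136 140 143 138 127] [140 140 139 140 140 138 136 135 134 132 131 129 121 110 100  84  81  90]
246 [153 15
[... 1112 characters left out ...]
6 145 122 122 148] [134  99 101 103  91  70  41  32  28  27  34  56  84 104 104  97  94 104]
254 [137 110 122 144 150 146 134 112  96  98 120 142 147 149 129  99 122 149] [112  91  94 103 104 101  91  77  67  69  84  98 103 106  99  91 100 104]
255 [149 133 110 125 146 152 152 149 147 148 149 151 144 125  97  99 131 151] [110  99  90  96 103 107 105 103 101 102 104 106 104  98  87  95 105 106]
256 [152 148 129 106 112 135 150 149 150 151 144 131 110  95 109 134 147 151] [115 105  99  90  93  99 106 106 106 108 104 100  95  89  90 101 106 107]
257 [153 152 148 129 102 100 105 104 105 104  99  92  94 120 143 150 152 151] [137 114 105  97  90  91  92  94  95  95  94  92  91  98 103 106 106 106]
```

```bash
for i in 1; do python3 -m pendant '[[0,[0,0,0.001],[0,0,0]],[0,[0,0,0.0015],[0,0,0]],[0,[0,0,0.0015],[0,0,0]]]' >/dev/null;python3 -c "
from plant import sensors;o=sensors.get_obs();print(o['clock'],o['tool_pos'],o['force'],o['moment'],o['joint_pos'])"; done
python3 - <<'E'
from h import *
# thin view: side picture around the TCP, brightened, next to start
S=viewer.snapshot("side")[:,:,::-1];S0=cv2.imread("pics/side0.png")
z=lambda I,x,y,w,h,f:np.clip(cv2.resize(I[y:y+h,x:x+w],None,fx=f,fy=f,interpolation=cv2.INTER_NEAREST)*1.0*2.2,0,255)
cv2.imwrite("pics/p6.png",np.hstack([z(S0,226,238,36,24,11),z(S,226,238,36,24,11)]))
E
```

```text
9.5167 [0.5746515  0.18091261 0.06741269] [-0.04252651 -0.15304704 -0.40051884] [-0.02444599 -0.01610154 -0.02043069] [ 3.60374142e+01  2.03669314e+01 -1.83276373e+01 -3.02592477e-03
 -5.13179582e+01  6.40009752e+01][ WARN:0@0.604] global loadsave.cpp:1063 imwrite_ Unsupported depth image for selected encoder is fallbacked to CV_8U.
```

```bash
python3 - <<'E'
from h import *
S0=cv2.imread("pics/side0.png")[105:205,230:330].astype(int);S=cv2.resize(cv2.imread("pics/p2.png"),(100,100),interpolation=cv2.INTER_AREA).astype(int)
d=abs(S-S0).max(2)
for v in range(0,40):print("%2d"%v,''.join('#' if x>45 else '+' if x>22 else '.' for x in d[v,55:100]))
E
```

```text
0 .............+########################+######
 1 ............+########################+#######
 2 ...........+#########################+#######
 3 ...........##################################
 4 ..........+##################################
 5 ..........+##################################
 6 ..........###################################
 7 ..........###################################
 8 .........+##################################+
 9 .........+##################################.
10 ..........+################################+.
11 ..........+###############################+..
12 ..........+###########################.......
13 .........+###########################+.......
14 ..........+##########################........
15 ...........+#########################........
16 .............++#####################+........
17 ................++##################+........
18 ...................++###############+........
19 .....................++######+.++###.........
20 ........................++###++...+..........
21 ..........................+#++#+.............
22 ....................
[... 158 characters left out ...]
..............
26 .............................................
27 .............................................
28 .............................................
29 .............................................
30 .............................................
31 .............................................
32 .............................................
33 .............................................
34 .............................................
35 .............................................
36 .............................................
37 +............................................
38 ###+.........................................
39 ######.......................................
```

In p2 the fingertip appears about 3 px (roughly 9 mm) higher than the stated TCP, so contact should just come lower. I continue in small steps and watch the force.

```bash
cat > f.py <<'E'
from plant import sensors;o=sensors.get_obs();print(o['clock'],o['tool_pos'].round(4),o['force'].round(2),o['moment'].round(2))
E
python3 -m pendant '[[0,[0,0,0.001],[0,0,0]],[0,[0,0,0.0015],[0,0,0]],[0,[0,0,0.0015],[0,0,0]]]' >/dev/null;python3 f.py;python3 -m pendant '[[0,[0,0,0.001],[0,0,0]],[0,[0,0,0.0015],[0,0,0]],[0,[0,0,0.0015],[0,0,0]]]' >/dev/null;python3 f.py
```

```text
9.8167 [0.5747 0.181  0.0659] [-0.13  0.87 -0.31] [-0.04  0.01 -0.02]
10.0667 [0.5747 0.1809 0.0644] [-0.57  0.8  -0.57] [-0.07 -0.01  0.05]
```

```bash
python3 -m pendant '[[0,[0,0,0.001],[0,0,0]],[0,[0,0,0.0015],[0,0,0]],[0,[0,0,0.0015],[0,0,0]]]' >/dev/null;python3 f.py
```

```text
10.3167 [0.5747 0.1809 0.0629] [ 0.43 -0.26 -0.32] [-0.05  0.03  0.  ]
```

```bash
python3 -m pendant '[[0,[0,0,0.001],[0,0,0]],[0,[0,0,0.0015],[0,0,0]],[0,[0,0,0.0015],[0,0,0]]]' >/dev/null;python3 f.py
```

```text
10.5667 [0.5747 0.1809 0.0614] [-0.23  0.53 -0.25] [-0.06  0.   -0.04]
```

```bash
python3 -m pendant '[[0,[0,0,0.001],[0,0,0]],[0,[0,0,0.0015],[0,0,0]],[0,[0,0,0.0015],[0,0,0]]]' >/dev/null;python3 f.py
python3 - <<'E'
from h import *
S=viewer.snapshot("side")[:,:,::-1];T=viewer.snapshot("top")[:,:,::-1]
z=lambda I,x,y:np.clip(1.6*cv2.resize(I[y:y+45,x:x+60],None,fx=6.5,fy=6.5,interpolation=cv2.INTER_CUBIC).astype(float),0,255).astype(np.uint8)
cv2.imwrite("pics/p7.png",np.hstack([z(S,212,222),z(T,175,170)]))
E
```

```text
10.8167 [0.5747 0.1809 0.0599] [0.39 0.09 0.26] [-0.11  0.02  0.01]
```

View pics/p7.png

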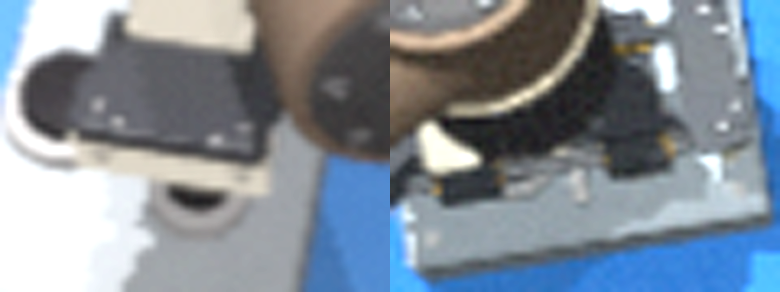

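```bash
python3 -m pendant '[[0,[0,0,0.001],[0,0,0]],[0,[0,0,0.001],[0,0,0]],[0,[0,0,0.001],[0,0,0]]]' >/dev/null;python3 f.py
```

```text
11.1667 [0.5747 0.1809 0.059 ] [ 0.22  0.18 -0.34] [-0.11 -0.01 -0.01]
```

```bash
python3 -m pendant '[[0,[0,0,0.001],[0,0,0]],[0,[0,0,0.001],[0,0,0]],[0,[0,0,0.001],[0,0,0]]]' >/dev/null;python3 f.py
```

```text
11.4167 [0.5747 0.1809 0.058 ] [0.14 0.06 0.47] [-0.08  0.01 -0.08]
```

```bash
python3 -m pendant '[[0,[0,0,0.001],[0,0,0]],[0,[0,0,0.001],[0,0,0]],[0,[0,0,0.001],[0,0,0]]]' >/dev/null;python3 f.py
```

```text
11.6667 [0.5747 0.1809 0.057 ] [ 0.06  0.05 -0.43] [-0.08  0.03  0.04]
```

There is still no contact, so I lift clear and measure where the fingertips really are, with a numeric difference against the first side picture and the gripper turned 90°.

```bash
python3 -m pendant '[[0,[0,0,-0.03],[0,0,0]],[0,[0,0,-0.07],[0,0,0]],[0,[0,0,-0.11],[0,0,0]],[0,[0,0,-0.143],[0,0,0]],[0,[-0.04,-0.01,-0.143],[0,0,10]],[0,[-0.08,-0.02,-0.143],[0,0,20]],[0,[-0.12,-0.03,-0.143],[0,0,30]],[0,[-0.149,-0.046,-0.143],[0,0,40]],[0,[-0.149,-0.046,-0.143],[0,0,50]],[0,[-0.149,-0.046,-0.143],[0,0,60]]]' >/dev/null; python3 -m pendant '[[0,[0,0,0],[0,0,35]],[0,[0,0,0],[0,0,35]],[0,[0,0,0],[0,0,35]],[0,[0,0,0],[0,0,35]],[0,[0,0,0],[0,0,35]],[0,[0,0,0],[0,0,35]],[0,[0,0,0],[0,0,35]],[0,[0,0,0],[0,0,35]]]'; python3 go.py 0.42 0.2 0.2 -80
cat > tip.py <<'E'
from h import *
from plant import sensors
o=sensors.get_obs();t=o["tool_pos"];a=np.radians(o["orientation"][2]);v=np.array([np.sin(a),-np.cos(a),0])
def pr(X,n="side"):
    p=P[n];c=p["extrinsics"]@np.r_[X,1];return np.array([p["cx"]+p["fx"]*c[0]/-c[2],p["cy"]-p["fy"]*c[1]/-c[2]])
h=o["opening"]/2+.0105
print("pred TCP",pr(t),"tips",pr(t+h*v),pr(t-h*v),"tips+30",pr(t+h*v+[0,0,.03]),"open",o["opening"])
S0=cv2.imread("pics/side0.png").astype(int);S=viewer.snapshot("side")[:,:,::-1].astype(int)
d=abs(S-S0).max(2);c=pr(t).astype(int)
print("cols from",c[0]-32)
for r in range(c[1]-32,c[1]+14):print(r,''.join('#' if x>45 else '+' if x>20 else '.' for x in d[r,c[0]-32:c[0]+33]))
E
python3 tip.py
```

```text
clock: 13.17
tool_pos: [0.42, 0.2003, 0.2001]
orientation: [-180.0, 0.0, -67.0]
force: [-0.4, 0.6, -0.6]
opening: 0.0437
gripper_force: 0.0
t 13.1667 pos [0.42   0.2003 0.2001] rpy [-179.99    0.    -66.96] F [-0.4  0.6 -0.6] open 0.0437
shift [0.0003 0.0001 0.0001] turn [-1.000e-02  0.000e+00  1.304e+01]
pred TCP [298.04917356 233.7011431 ] tips [310.67861814 233.17047746] [285.37252979 234.23379197] tips+30 [312.1641708 226.2010373] open 0.0437326978020678
cols from 266
201 #####################+########################++#############....
202 #####################.+#######################++#############....
203 #####################.+######################+++#############+...
204 ######################+######################+.##############+...
205 ######################+######################.################+..
206 ############################################++###################
207 ###########################################++####################
208 ###########################################++####################
209 #######################+.##+##############++###############
[... 1896 characters left out ...]

237 .................................................................
238 .................................................................
239 .................................................................
240 .................................................................
241 .................................................................
242 .................................................................
243 .................................................................
244 .................................................................
245 .................................................................
246 .................................................................
```

The fingertips end about 19 mm above the reported TCP (observed rows 231/232, expected 236/237 with the finger's depth). Contact with the caps should therefore come at a reading of about 0.055 and full press at about 0.047. I also check numerically that the tray is home.

```bash
python3 - <<'E'
from h import *
r=[]
for n,b in(("top",(300,155,345,205)),("side",(255,130,300,166))):
    h=viewer.snapshot(n)[:,:,::-1].astype(int);m=((h[...,2]>h[...,0]+4)&(h[...,2]>90)).astype(np.uint8)
    for k in comps(h,m,b,30):print(n,k,plane(n,k[0],.065).round(4))
E
python3 go.py 0.576 0.18 0.2 10
```

```text
top ((np.float64(322.09), np.float64(180.7)), [312, 169, 24, 19, 194]) [ 0.6163 -0.2197  0.065 ]
side ((np.float64(296.0), np.float64(135.1)), [292, 130, 8, 14, 77]) [ 0.5594 -0.3245  0.065 ]
side ((np.float64(269.93), np.float64(147.9)), [259, 138, 24, 21, 363]) [ 0.6286 -0.2233  0.065 ]
t 13.3167 pos [0.42   0.2003 0.2001] rpy [-180.      0.    -67.07] F [-0.4  0.  -0.8] open 0.0437
shift [ 7.950e-02 -1.358e-01  1.000e-04] turn [ -0.    -0.   -77.07]
```

The bowl is at (0.629, -0.223), which is exactly the expected home place. Back to the buttons.

```bash
python3 -m pendant '[[0,[0.04,-0.07,0],[0,0,-7]],[0,[0.08,-0.136,0],[0,0,-14]],[0,[0.08,-0.136,0],[0,0,-21]],[0,[0.08,-0.136,0],[0,0,-28]],[0,[0.08,-0.136,0],[0,0,-35]],[0,[0.08,-0.136,0],[0,0,-42]],[0,[0.08,-0.136,0],[0,0,-49]],[0,[0.08,-0.136,0],[0,0,-56]],[0,[0.08,-0.136,0],[0,0,-63]],[0,[0.08,-0.136,0],[0,0,-70]]]' >/dev/null; python3 -m pendant '[[0,[0,0,0],[0,0,-7]],[0,[0,0,0],[0,0,-7]],[0,[0,0,0],[0,0,-7]],[0,[0,0,0],[0,0,-7]]]'; python3 go.py 0.576 0.18 0.06 10
```

```text
clock: 14.48
tool_pos: [0.5764, 0.1793, 0.2]
orientation: [180.0, 0.0, 9.6]
force: [0.4, 0.0, -0.9]
opening: 0.044
gripper_force: 0.0
t 14.4833 pos [0.5764 0.1793 0.2   ] rpy [1.7999e+02 1.0000e-02 9.6200e+00] F [ 0.4  0.  -0.9] open 0.044
shift [-0.0002 -0.0008  0.14  ] turn [ 0.01  0.01 -0.38]
```

```bash
python3 -m pendant '[[0,[0,-0.001,0.03],[0,0,-0.4]],[0,[0,-0.001,0.06],[0,0,-0.4]],[0,[0,-0.001,0.09],[0,0,-0.4]],[0,[0,-0.001,0.12],[0,0,-0.4]],[0,[0,-0.001,0.135],[0,0,-0.4]],[0,[0,-0.001,0.14],[0,0,-0.4]],[0,[0,-0.001,0.143],[0,0,-0.4]],[0,[0,-0.001,0.143],[0,0,-0.4]]]' >/dev/null;python3 f.py;python3 -m pendant '[[0,[0,0,0.001],[0,0,0]],[0,[0,0,0.002],[0,0,0]],[0,[0,0,0.002],[0,0,0]]]' >/dev/null;python3 f.py
```

```text
15.15 [0.5767 0.1805 0.0574] [ 0.19 -0.08  0.22] [-0.04 -0.01 -0.02]
15.4 [0.5767 0.1806 0.056 ] [-0.7   0.1   0.12] [-0.06 -0.03 -0.04]
```

```bash
python3 -m pendant '[[0,[0,0,0.001],[0,0,0]],[0,[0,0,0.002],[0,0,0]],[0,[0,0,0.002],[0,0,0]]]' >/dev/null;python3 f.py
```

```text
15.65 [0.5762 0.1803 0.0531] [ 0.37  0.35 -0.32] [-0.03 -0.03 -0.04]
```

```bash
python3 -m pendant '[[0,[0,0,0.001],[0,0,0]],[0,[0,0,0.0015],[0,0,0]],[0,[0,0,0.0015],[0,0,0]]]' >/dev/null;python3 f.py
```

```text
15.9 [0.5761 0.1803 0.0514] [ 0.52 -0.53 -0.94] [-0.08 -0.02  0.05]
```

```bash
python3 -m pendant '[[0,[0,0,0.001],[0,0,0]],[0,[0,0,0.0015],[0,0,0]],[0,[0,0,0.0015],[0,0,0]]]' >/dev/null;python3 f.py
```

```text
16.15 [0.5761 0.1802 0.0498] [ 0.13  0.14 -0.13] [-0.05  0.02 -0.03]
```

```bash
python3 -m pendant '[[0,[0,0,0.001],[0,0,0]],[0,[0,0,0.0015],[0,0,0]],[0,[0,0,0.0015],[0,0,0]]]' >/dev/null;python3 f.py
```

```text
16.4 [0.5762 0.1803 0.0484] [-0.62  0.79 -0.23] [-0.04  0.01  0.01]
```

```bash
python3 -m pendant '[[0,[0,0,0.001],[0,0,0]],[0,[0,0,0.0015],[0,0,0]],[0,[0,0,0.0015],[0,0,0]]]' >/dev/null;python3 f.py; sed -i 's/S0=.*astype(int);S=/S0=cv2.imread("pics\/side0.png").astype(int);S=/' tip.py; python3 tip.py | head -2; python3 - <<'E'
from h import *
S=viewer.snapshot("side")[:,:,::-1];S0=cv2.imread("pics/side0.png")
for v in range(244,260):print(v,S0[v,232:254].max(1),S[v,232:254].max(1))
E
```

```text
16.65 [0.5762 0.1803 0.047 ] [-0.25  0.3  -0.94] [-0.07  0.04 -0.01]
pred TCP [243.80578477 243.30240388] tips [245.77269346 234.41542415] [241.76480846 252.52403937] tips+30 [245.71761733 228.57656576] open 0.04362455657877648
cols from 211
244 [151 152 151 151 152 150 141 120  83  60  58  61  79 106 115 106 104 112
 114 103 102 103] [69 70 72 68 67 66 64 64 64 64 64 61 59 61 62 64 82 87 57 43 47 76]
245 [152 153 152 153 152 147 127  84  51  39  39  40  48  69 111 136 140 143
 138 127 128 116] [60 72 72 74 72 68 67 63 64 66 67 69 79 77 66 67 71 74 56 45 50 79]
246 [152 154 153 152 149 134  95  50  39  39  38  39  37  47  85 128 146 149
 149 148 147 145] [52 51 52 48 47 47 49 58 66 71 73 79 88 87 69 71 74 73 63 45 58 86]
247 [152 153 153 152 148 126  64  39  36  38  38  40  39  40  58 113 146 144
 144 150 150 149] [102  86  74  68  56  54  48  45  47  48  47  51  56  58  58  68  74  76
  67  46  62  90]
248 [153 153 152 150 150 124  55  40  42  40  42  41  40  40  47  84 129 145
 147 150 150 151] [135 132 130 129 121 111 101  85  73  72  66  57  51  49  46  45  49  48
  45  42  67  9
[... 1348 characters left out ...]
9 150 151 144 131 110  95 109 134
 147 151 152 152] [141 117 110 105  98  90  92  99 105 105 107 105 105 101  95  88  91 100
 106 106 107 105]
257 [155 153 153 152 148 129 102 100 105 104 105 104  99  92  94 120 143 150
 152 151 152 151] [155 150 135 110 102  98  92  91  93  93  94  95  94  91  90  97 103 105
 106 107 106 105]
258 [154 153 153 152 152 147 137 118  99  94  95  95  97 104 124 145 152 152
 153 153 152 151] [157 156 139 110 105 103 100  96  93  93  95  95  94  93  96 104 105 107
 107 105 106 106]
259 [153 153 152 151 151 151 150 147 144 144 144 143 142 144 147 152 153 152
 153 153 153 153] [157 153 137 110 105 105 104 104 103 104 104 104 103 102 103 105 106 106
 106 106 107 106]
```

```bash
python3 -m pendant '[[0,[0,0,0.001],[0,0,0]],[0,[0,0,0.0015],[0,0,0]],[0,[0,0,0.0015],[0,0,0]]]' >/dev/null;python3 f.py
```

```text
17.0 [0.5763 0.1803 0.0459] [-1.12  0.07  4.6 ] [-0.1   0.58  0.01]
```

```bash
python3 -m pendant '[[0,[0,0,0.001],[0,0,0]],[0,[0,0,0.0015],[0,0,0]],[0,[0,0,0.0015],[0,0,0]]]' >/dev/null;python3 f.py
```

```text
17.25 [0.5763 0.1803 0.0443] [-2.34 -0.74  5.89] [-0.18  0.7  -0.01]
```

```bash
python3 -m pendant '[[0,[0,0,0.001],[0,0,0]],[0,[0,0,0.0015],[0,0,0]],[0,[0,0,0.0015],[0,0,0]]]' >/dev/null;python3 f.py
```

```text
17.5 [0.5763 0.1803 0.0429] [-1.32 -1.3   6.85] [-0.2   0.89  0.01]
```

Contact came at about 0.0465. The preload is near 4 N and the stiffness about 1 N/mm, which means both buttons together. I press fully and hold.

```bash
python3 -m pendant '[[0,[0,0,0.0015],[0,0,0]],[0,[0,0,0.003],[0,0,0]],[0,[0,0,0.0045],[0,0,0]],[0,[0,0,0.0055],[0,0,0]],[0,[0,0,0.0055],[0,0,0]]]' >/dev/null;python3 f.py
```

```text
17.9167 [0.5764 0.1804 0.0387] [-5.68 -1.24 16.56] [-0.42  2.35 -0.02]
```

```bash
python3 -m pendant '[[0,[0,0,0.001],[0,0,0]],[0,[0,0,0.001],[0,0,0]],[0,[0,0,0.001],[0,0,0]]]' >/dev/null;python3 f.py
```

```text
18.1667 [0.5765 0.1804 0.0386] [-9.45 -0.98 23.94] [-0.49  3.54 -0.05]
```

Both are on their stops (24 N, 8 mm travel). I hold two seconds.

```bash
R='see typed rows'; python3 -m pendant '[[0,[0,0,0],[0,0,0]],[0,[0,0,0],[0,0,0]],[0,[0,0,0],[0,0,0]],[0,[0,0,0],[0,0,0]],[0,[0,0,0],[0,0,0]],[0,[0,0,0],[0,0,0]],[0,[0,0,0],[0,0,0]],[0,[0,0,0],[0,0,0]],[0,[0,0,0],[0,0,0]],[0,[0,0,0],[0,0,0]]]' >/dev/null;python3 f.py; python3 -m pendant '[[0,[0,0,0],[0,0,0]],[0,[0,0,0],[0,0,0]],[0,[0,0,0],[0,0,0]],[0,[0,0,0],[0,0,0]],[0,[0,0,0],[0,0,0]],[0,[0,0,0],[0,0,0]],[0,[0,0,0],[0,0,0]],[0,[0,0,0],[0,0,0]],[0,[0,0,0],[0,0,0]],[0,[0,0,0],[0,0,0]]]' >/dev/null;python3 f.py;  python3 -m pendant '[[0,[0,0,0],[0,0,0]],[0,[0,0,0],[0,0,0]],[0,[0,0,0],[0,0,0]],[0,[0,0,0],[0,0,0]]]' >/dev/null;python3 f.py
```

```text
19.0 [0.5765 0.1804 0.0386] [-9.27 -1.18 24.53] [-0.49  3.54 -0.08]
19.8333 [0.5765 0.1804 0.0386] [-8.95 -0.94 23.03] [-0.44  3.51 -0.05]
20.1667 [0.5765 0.1804 0.0386] [-9.13 -0.43 24.01] [-0.49  3.52 -0.  ]
```

```bash
python3 -m pendant '[[0,[0,0,-0.006],[0,0,0]],[0,[0,0,-0.014],[0,0,0]],[0,[0,0,-0.04],[0,0,0]],[0,[0,0,-0.08],[0,0,0]],[0,[0,0,-0.12],[0,0,0]],[0,[0,0,-0.16],[0,0,0]],[0,[-0.04,0,-0.18],[0,0,0]],[0,[-0.08,0,-0.18],[0,0,0]],[0,[-0.12,0,-0.18],[0,0,0]],[0,[-0.13,0,-0.18],[0,0,0]]]' >/dev/null; python3 -m pendant '[[0,[0,0,0],[0,0,0]],[0,[0,0,0],[0,0,0]],[0,[0,0,0],[0,0,0]],[0,[0,0,0],[0,0,0]],[0,[0,0,0],[0,0,0]],[0,[0,0,0],[0,0,0]]]'; python3 - <<'E'
from h import *
S=viewer.snapshot("side")[:,:,::-1];dk=(S.max(2)<75).astype(np.uint8)
for k in comps(S,dk,(210,220,262,262),8):print("cap",k)
S0=cv2.imread("pics/side0.png").astype(int);d=(abs(S.astype(int)-S0).max(2)>45).astype(np.uint8)
for l,b in(("cup",(205,315,245,355)),("jar",(310,115,335,145)),("vase",(220,165,248,206))):print(l,d[b[1]:b[3],b[0]:b[2]].sum())
h=S.astype(int);m=((h[...,2]>h[...,0]+4)&(h[...,2]>90)).astype(np.uint8)
for k in comps(h,m,(255,130,290,166),100):print("bowl",k,plane("side",k[0],.065))
E
```

```text
clock: 21.5
tool_pos: [0.4488, 0.1572, 0.2155]
orientation: [180.0, 0.1, 10.2]
force: [0.6, -0.3, -0.6]
opening: 0.0438
gripper_force: 0.0
cap ((np.float64(246.25), np.float64(231.02)), [242, 227, 9, 9, 64])
cap ((np.float64(221.91), np.float64(236.36)), [216, 230, 13, 13, 141])
cap ((np.float64(242.0), np.float64(248.79)), [238, 244, 9, 10, 72])
cup 0
jar 640
vase 0
bowl ((np.float64(269.8), np.float64(147.93)), [259, 138, 23, 22, 360]) [ 0.62894014 -0.22300955  0.065     ]
```

The caps are back up, the bowl is unmoved, and the vase and cup are unchanged. The difference at the jar is probably the arm in front of it: nothing went near the jar. I hand in.

```bash
python3 -c "
from plant import workorder;print(workorder.close_job())"
```

```text
the job is handed in; nothing more can be done
None
```

I pushed the tray home with the bowl upright, held both start buttons down on their stops for about two seconds and let go; after the release the caps were up and the vase and cup unmoved, the jar was hidden by the arm so I could not check it, and the job is handed in with no verdict returned.

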